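Retain a bearing and seat the inner lid of a double-lidded tin

TASK

Lay the short loose retaining bar across the two slotted saddles inside the fixed tin, over the bearing, so that it lies down in both slots, and let go of it. Then carry the nested pair of lids together (the inner lid's thin central stem carries both), lower it gently onto the tin until the inner lid is fully home, and let go; after that lift off the outer lid alone (the collar round the stem is its handle) without disturbing the inner lid. Finish while still holding the outer lid level, about 10 cm above where it sat, with the inner lid and the bar left in place and the pliers, small spanner and tape roll left where they lie.

Things in the scene. Friction and masses are not known exactly. Their poses are not given: they have to be found in the camera images.
- tin: open round aluminium tin fixed to the table by two small feet, 110 mm outside, 102 mm inside, rim at z 50 mm; its place and the lids' are swapped at random. Origin: centre of underside; z up; x runs through both saddles; the feet reach 70 mm from the centre along y. Inside: a bearing (top at 18 mm) and two dark saddles, 34 to 50 mm from the centre either way along x (see tin_bar_seat)
- tin_bar_seat (a point): point on the tin's axis 27 mm above the table, at the floor of the saddles' slots: the bar's origin belongs here, bar along the tin's x either way round. Slots run along x, open-topped, 20 mm wide, cheeks 12 mm high. Axes as the tin's
- tin_lid_seat (a point): point on the tin's axis 45 mm above the table (5 mm under the rim): the inner lid's origin belongs here. Axes as the tin's
- retaining_bar: plain loose steel bar 88 x 12 x 16 mm (long, wide, high), 0.13 kg, on the table behind the gap between tin and lids, pointing roughly away from the robot. Origin: centre of underside; x along its length, z up. Seated, its top is 7 mm below the tin's rim, so the fingertips reach into the mouth: open them only part way (about 30 mm) to let go
- inner_lid: round aluminium lid, 0.22 kg: plug 5 mm deep, tapering 94 to 89 mm (4 mm play all round in the tin), flange 114 mm wide, 3 mm thick, that rests on the rim, round stem 18 mm thick with its top 71 mm above the origin. Origin: centre of the plug's underside; z up. Starts on the table under the outer lid, only 36 mm of stem showing above the collar; lifted by the stem, it carries the outer lid
- outer_lid: round steel lid, 0.2 kg: plate 124 mm wide, 3 mm thick, skirt 5 mm down from it, central collar 44 mm outside, 28 mm bore, top 27 mm above the origin. Origin: centre of the plate's underside; z up. Lies loose on the inner lid's flange (origin 8 mm above that lid's), the stem standing free through the collar to 63 mm above this origin: grip the collar with the stem between the fingers
- pliers: black-handled pliers 184 mm long, lying behind the work; bystander, leave alone. Origin: centre of the underside
- ring_spanner: small combination spanner 145 mm long, lying behind the work; bystander, leave alone. Origin: centre of the underside
- tape: black tape roll 55 mm across, 19 mm high, behind the work; bystander, leave alone. Origin: centre of the underside

How it is judged:
By the outcome, as a careful person would: the job done as asked, in the order asked, and still so for the second after the job is handed in, while the arm keeps its last pose, push and grip.
It also fails if it takes over 58 s, if anything falls off the work surface, if the arm or the gripper's body presses on something with over 40 N, if the wrist force passes 120 N, or if a joint passes its speed limit or range.

ROBOT

A 6-joint arm with a two-finger parallel gripper is mounted at the origin on a cart in front of the work surface, level with it; the furniture and walls round the work are solid. World frame = base frame: x ahead of the robot, y to its left, z up, the work surface at z = 0. Lengths are in mm, angles in rad, forces in N, time in s.
With the tool pointing down it reaches from about 350 to 975 mm from the base axis. Payload 7.1 kg.
Tool frame: the origin (TCP) lies midway between the tips of the shut fingers; the grasp point (between the pads) lies 19 mm behind it (ctrl.grip_depth is the distance from the TCP to the grasp point, in mm); z points along the fingers, y is the line along which they close (so a half turn about z gives the same grasp; the last joint's range is limited). The gripper opens to 88 mm and grips with 3 to 60 N. Pads are 20 mm wide; open, the fingers measure 115 mm over their backs; the gripper's body (75 mm by 178 mm) begins 61 mm behind the grasp point.
Start: joints at [1.167, 0.423, 1.63, -0, 1.089, -0.019], TCP at [234.576, 579.292, 222.675] pointing down, gripper open.
Joint ranges: [-3, 3], [-0.9, 2.11], [0.09, 2.58], [-1.31, 4.45], [0.11, 2.69], [-2.54, 2.54]. Speed limits (rad/s): [2.39, 2.39, 3.01, 3.14, 3.14, 3.14].

INTERFACE

Orientations are given as a rotation vector (axis times angle).
In Python, from workcell import ctrl, cams gives the robot as it stands.
- The arm moves only by the tool move_arm, never from a script. Its argument "steps" is a list of rows, each a list of 3 entries, a list of its own where there are three numbers: the shift along the tool's x, y, z in units of 25 mm (1.0 is 25 mm), then the turn about the tool's z in units of 5 degrees (1.0 is 5 degrees), then the closure, from 0 (fully open) to 1 (shut). A call has 1 to 20 rows; each row shifts and turns the commanded pose from where the row before left it, along the tool's axes as they then stand; what a row does not reach is not made up. A row lasts 1/12 s, in which the tool goes at most 41.7 mm and 7.16 degrees, less where a joint would pass 70% of its speed; a pose out of reach is approached as far as the arm can. A call is refused whole if a number of a shift passes 1 or a number of a turn 1, either way. A call with a gripper value outside its range is refused whole. The fingers move at their own pace and stop on an object; the grip force is fixed at half the most. Time passes only in rows, so rows that do not move let the fingers close. It gives the time, the measured TCP pose, the force, the opening and the grip force at its end, in the units of the state.
- ctrl.get_obs(): the state, without advancing time (a new reading comes with each control period).
- cams.get_image(name): name is "scene" or "side" or "wrist"; returns a dict with "image" (480x640x3 uint8, red, green, blue), "camera_matrix" (3x3 intrinsics, pixels), "xyz" and "rotation" of the camera in the world; the wrist camera has in their place "mount" (4x4, takes a point from camera to tool coordinates, whose origin is the TCP and whose axes are the flange's). Camera axes: x right, y down, z forward; pixel columns grow to the right and rows downward; lengths in mm; the calibration is good to about 2 mm. A picture is of the moment at which its call begins: read the wrist's pose just before it. There is no depth.
- ctrl.close_job(): hands the job in; it is judged then, once.
Trained networks look in the newest picture that a camera, given by its name, has taken for a name from the list of things; names that differ only in an ending like _2 or _b are one class to them, and where a whole thing is asked for, a point or a joint stands for the part that bears it (a point fixed in the world has none). Each returns a list of dicts, best first, with "p" (0 to 1); they miss things now and then, are a little off and sometimes report something else, mostly with a low value. They report only what shows in the picture. A call takes as long as a camera call.
- cams.boxes_of(camera, thing): "rect" ([centre column, centre row, width, height] in pixels, round what is visible of it).
- cams.cut_out(camera, thing): "pixels" (480x640 bool, what is visible of it) and "rect" ([centre column, centre row, width, height] in pixels, round what is visible of it).
The state is a dict: "t": time; "qpos": joint angles; "qvel": joint speeds; "joint_torque": joint torques, N m; "ee_pos": TCP position; "orientation": TCP orientation; "ft_force": force on the tool from outside, world axes, zero at the start; "moment": the same for the moment, N m; "width": finger opening in mm; "grasp_force": force on a finger pad.
Only numpy, scipy, OpenCV 4.12 (cv2) and the standard library are available. Lean on these libraries where they do the work, as an engineer would, in place of code of your own. Each camera call takes 0.05 s, during which the arm holds its last target. There are 200 camera calls.

## Working session

There is one attempt and no reset: what is moved stays moved. The work goes in short steps, Python scripts to look and compute and a tool call to move; the robot and the scene stay as the last step left them, time stands still between calls to the robot, and variables do not carry over. Pictures are saved under pics/ and viewed, at most 10 in all, crops included, and the job is handed in when it is done.

Besides the shell and the picture viewer there is one more tool, called after "Call:" as a command line: name --argument value ..., lists and objects as JSON in quotes. move_arm: Moves the arm, as the interface text tells. Its arguments: {"type":"object","properties":{"steps":{"type":"array"}},"required":["steps"]}

```bash
mkdir -p pics; ls; cat > h.py <<'E'
import numpy as np, cv2
from scipy.spatial.transform import Rotation as R
from workcell import ctrl, cams
def cam(name, save=None):
    o=ctrl.get_obs(); d=cams.get_image(name)
    K=np.array(d["camera_matrix"])
    if name=="wrist":
        M=np.array(d["mount"]); Rt=R.from_rotvec(o["orientation"]).as_matrix()
        Rc=Rt@M[:3,:3]; c=Rt@M[:3,3]+np.array(o["ee_pos"])
    else: Rc=np.array(d["rotation"]); c=np.array(d["xyz"])
    if save: cv2.imwrite("pics/"+save,d["image"][:,:,::-1])
    return K,Rc,c,d["image"]
def toz(C,uv,z):
    K,Rc,c,_=C; uv=np.atleast_2d(uv).astype(float)
    r=(Rc@np.linalg.inv(K)@np.c_[uv,np.ones(len(uv))].T).T
    return c+r*((z-c[2])/r[:,2])[:,None]
def proj(C,P):
    K,Rc,c,_=C; p=(np.atleast_2d(P)-c)@Rc; q=p@K.T; return q[:,:2]/q[:,2:]
E
python3 - <<'E'
from h import *
o=ctrl.get_obs(); print({k:np.round(v,3) for k,v in o.items()},ctrl.grip_depth)
for n in ["scene","side","wrist"]:
    C=cam(n,n+"0.png"); print(n,C[2].round(0),C[1].round(2).tolist())
    for t in ["tin","retaining_bar","inner_lid","outer_lid"]:
        b=cams.boxes_of(n,t)[:2]; print(t,[(np.round(x["rect"],1).tolist(),round(x["p"],2)) for x in b])
E
```

```text
pics
{'t': np.float64(0.0), 'qpos': array([ 1.167,  0.424,  1.631, -0.   ,  1.089, -0.019]), 'qvel': array([ 0.001,  0.   , -0.001, -0.001, -0.   , -0.001]), 'joint_torque': array([-0.0000e+00, -5.4462e+01, -2.7366e+01,  6.5000e-02,  2.3000e-02,
       -0.0000e+00]), 'ee_pos': array([234.363, 578.785, 221.893]), 'orientation': array([-6.010e-01, -3.083e+00,  2.000e-03]), 'ft_force': array([-0.43 , -0.406,  0.553]), 'moment': array([-0.027, -0.012,  0.022]), 'grasp_force': np.float64(0.0), 'width': np.float64(87.768)} 18.700000000000003
scene [  75. -620.  609.] [-2.08, 0.95, -0.44]
tin [([366.4, 339.8, 108.1, 92.0], 0.58)]
retaining_bar [([360.3, 262.9, 26.6, 41.9], 0.65)]
inner_lid [([243.9, 234.6, 12.0, 27.4], 0.79)]
outer_lid [([247.6, 254.1, 83.9, 53.8], 0.77)]
side [ 257. -791.  638.] [-2.2, 0.58, -0.24]
tin [([314.9, 320.4, 88.2, 85.9], 0.62)]
retaining_bar [([347.4, 250.7, 42.8, 34.0], 0.74), ([435.1, 284.6, 73.9, 76.9], 0.29)]
inner_lid [([253.5, 202.2, 13.8, 23.6], 0.56)]
outer_lid [([255.0, 222.2, 73.8, 49.5], 0.76)]
wrist [159. 611. 384.] [[0.37, 0.89, 0.27], [0.93, -0.36, -0.11], [-0.0, 0.29, -0.96]]
tin []
retaining_bar []
inner_lid []
outer_lid []
```

```bash
sed -i 's/else: Rc=np.array(d\["rotation"\])/else: Rc=R.from_rotvec(np.array(d["rotation"])).as_matrix()/' h.py
python3 - <<'E'
from h import *
for n in ["scene","side"]:
    C=cam(n,n+"1.png")
    for t,zc in [("tin",0),("retaining_bar",8),("inner_lid",53),("outer_lid",8)]:
        m=cams.cut_out(n,t)
        if not m: print(n,t,'none'); continue
        m=m[0]; ys,xs=np.nonzero(m["pixels"])
        print(n,t,round(m["p"],2),np.round(m["rect"],1).tolist(),"xy@z",zc,toz(C,[xs.mean(),ys.mean()],zc)[0].round(1))
        if t=="retaining_bar":
            w=toz(C,np.c_[xs,ys],16); r=cv2.minAreaRect(w[:,:2].astype(np.float32)); print(r)
    cv2.imwrite(f"pics/{n}crop.png",cv2.resize(C[3][160:420,160:500,::-1],(780,596),interpolation=cv2.INTER_CUBIC))
E
```

```text
scene tin 0.65 [364.0, 341.0, 110.8, 93.0] xy@z 0 [ 507.3 -300.7    0. ]
scene retaining_bar 0.9 [360.6, 264.1, 29.4, 44.0] xy@z 8 [ 617.3 -198.3    8. ]
((612.4959716796875, -202.58441162109375), (103.46073913574219, 18.207195281982422), 18.3372745513916)
scene inner_lid 0.54 [242.4, 232.1, 9.9, 26.6] xy@z 53 [517.1 -55.6  53. ]
scene outer_lid 0.64 [247.4, 256.2, 81.0, 51.6] xy@z 8 [514.  -59.2   8. ]
side tin 0.88 [313.7, 319.8, 89.2, 83.2] xy@z 0 [ 500.9 -292.7    0. ]
side retaining_bar 0.93 [348.4, 248.7, 41.1, 36.9] xy@z 8 [ 619.2 -194.4    8. ]
((616.7009887695312, -201.64947509765625), (98.8738021850586, 23.334455490112305), 17.37835121154785)
side inner_lid 0.65 [253.7, 202.9, 12.8, 24.9] xy@z 53 [516.9 -54.5  53. ]
side outer_lid 0.91 [255.0, 222.0, 74.2, 48.4] xy@z 8 [515.6 -56.6   8. ]
```

View pics/scenecrop.png

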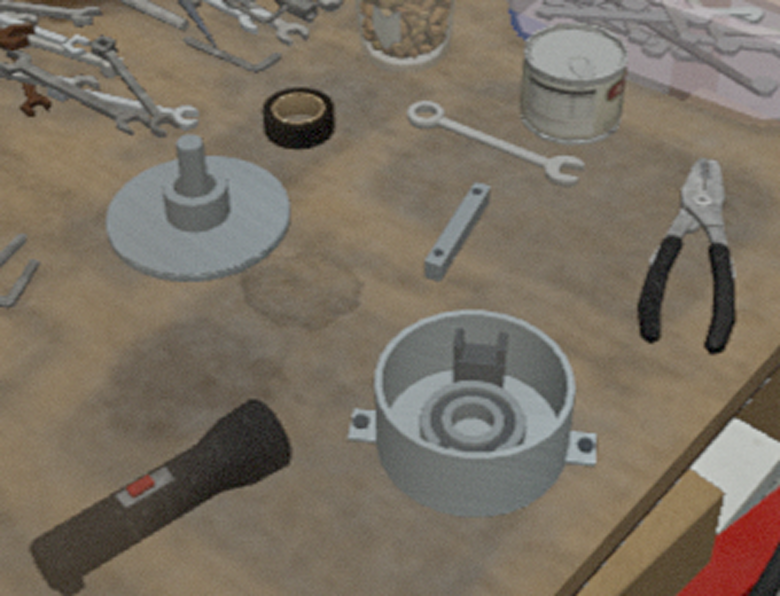

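View pics/sidecrop.png

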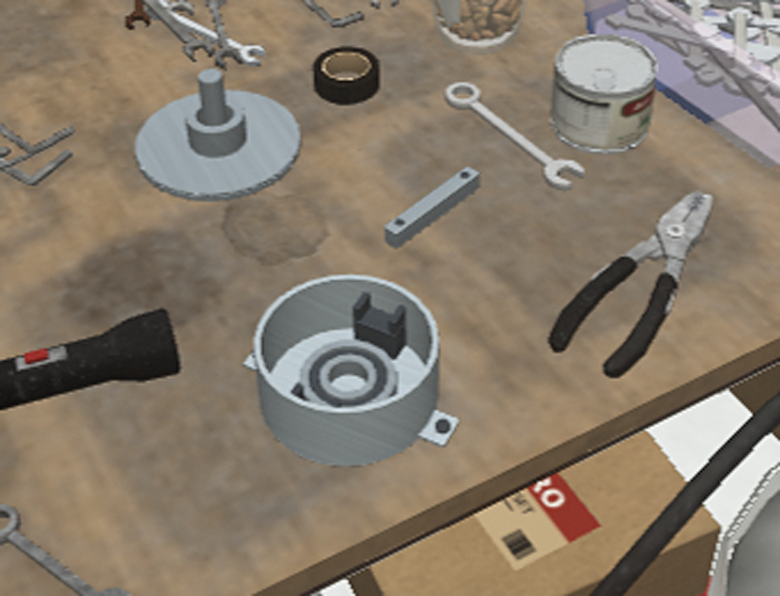

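The scene crop shows the tin (centre at about full-frame 366,340, feet left and right), the bar (≈360,264) behind the gap, and the lids (≈247,254) at the left. The side view agrees. Next I'll move the wrist camera over the tin and bar.

Call:
move_arm --steps '[[[-0.97, -1, 0], 0, 0], [[-0.97, -1, 0], 0, 0], [[-0.97, -1, 0], 0, 0], [[-0.97, -1, 0], 0, 0], [[-0.97, -1, 0], 0, 0], [[-0.97, -1, 0], 0, 0], [[-0.97, -1, 0], 0, 0], [[-0.97, -1, 0], 0, 0], [[-0.97, -1, 0], 0, 0], [[-0.97, -1, 0], 0, 0], [[-0.97, -1, 0], 0, 0], [[-0.97, -1, 0], 0, 0], [[-0.97, -1, 0], 0, 0], [[-0.97, -1, 0], 0, 0], [[-0.97, -1, 0], 0, 0], [[-0.97, -1, 0], 0, 0], [[-0.97, -1, 0], 0, 0], [[-0.97, -1, 0], 0, 0], [[-0.97, -1, 0], 0, 0], [[-0.97, -1, 0], 0, 0]]'

```text
t: 2.92
ee_pos: [496.9, -68.0, 222.9]
orientation: [0.601, 3.083, 0.0]
ft_force: [0.4, 0.3, 0.2]
width: 87.5
grasp_force: 0.0
```

Call:
move_arm --steps '[[[-0.97, -1, 0], 0, 0], [[-0.97, -1, 0], 0, 0], [[-0.97, -1, 0], 0, 0], [[-0.97, -1, 0], 0, 0], [[-0.97, -1, 0], 0, 0], [[-0.6, -0.7, 0], 0, 0], [[0, 0, 0], 1, 0], [[0, 0, 0], 1, 0], [[0, 0, 0], 1, 0], [[0, 0, 0], 1, 0], [[0, 0, 0], 1, 0], [[0, 0, 0], 1, 0], [[0, 0, 0], 1, 0], [[0, 0, 0], 1, 0], [[0, 0, 0], 1, 0], [[0, 0, 0], 1, 0], [[0, 0, 0], 1, 0], [[0, 0, 0], 1, 0], [[0, 0, 0], 1, 0], [[0, 0, 0], 1, 0]]'

```text
t: 4.58
ee_pos: [569.2, -249.4, 222.7]
orientation: [-2.265, -2.177, 0.0]
ft_force: [-0.3, 0.4, 0.0]
width: 87.9
grasp_force: 0.0
```

Call:
move_arm --steps '[[[0, 0, 0], 1, 0], [[0, 0, 0], 1, 0], [[0, 0, 0], 1, 0], [[0, 0, 0], 1, 0], [[0, 0, 0], 1, 0], [[0, 0, 0], 1, 0], [[0, 0, 0], 1, 0], [[0, 0, 0], 1, 0], [[0, 0, 0], 1, 0], [[0, 0, 0], 1, 0], [[0, 0, 0], 1, 0], [[0, 0, 0], 1, 0], [[0, 0, 0], 1, 0], [[0, 0, 0], 1, 0], [[0, 0, 0], 0, 0], [[0, 0, 0], 0, 0]]'

```text
t: 5.92
ee_pos: [569.2, -249.4, 222.7]
orientation: [3.102, 0.494, -0.0]
ft_force: [0.3, -0.4, -0.1]
width: 87.5
grasp_force: 0.0
```

```bash
cat >> h.py <<'E'
def yaw(o): # direction of tool x in world, deg
    x=R.from_rotvec(o["orientation"]).as_matrix()[:,0]; return np.degrees(np.arctan2(x[1],x[0]))
E
python3 - <<'E'
from h import *
o=ctrl.get_obs(); print(o["t"],o["ee_pos"].round(1),yaw(o),o["qpos"].round(2))
C=cam("wrist","wrist1.png")
for t in ["tin","retaining_bar","tape"]:
    m=cams.cut_out("wrist",t)
    if not m: print(t,'none'); continue
    m=m[0]; ys,xs=np.nonzero(m["pixels"])
    print(t,round(m["p"],2),np.round(m["rect"],1).tolist())
    if t=="retaining_bar":
        for z in (16,8): print(z,cv2.minAreaRect(toz(C,np.c_[xs,ys],z)[:,:2].astype(np.float32)))
    if t=="tin":
        for z in (50,0): print(z,cv2.minEnclosingCircle(toz(C,np.c_[xs,ys],z)[:,:2].astype(np.float32)))
E
```

```text
5.9167 [ 569.2 -249.4  222.7] 18.10029144015534 [-0.43  0.42  1.64 -0.    1.09  0.82]
tin 0.8 [349.7, 285.9, 106.4, 100.3]
50 ((501.1380920410156, -304.43475341796875), 63.20363235473633)
0 ((479.4175109863281, -316.609619140625), 72.66730499267578)
retaining_bar 0.62 [291.2, 143.6, 12.1, 86.2]
16 ((620.656982421875, -193.7064971923828), (87.15877532958984, 11.856416702270508), 16.718542098999023)
8 ((620.1015014648438, -193.06689453125), (89.05393981933594, 12.114201545715332), 16.718538284301758)
tape 0.96 [141.1, 72.8, 64.0, 58.9]
```

View pics/wrist1.png

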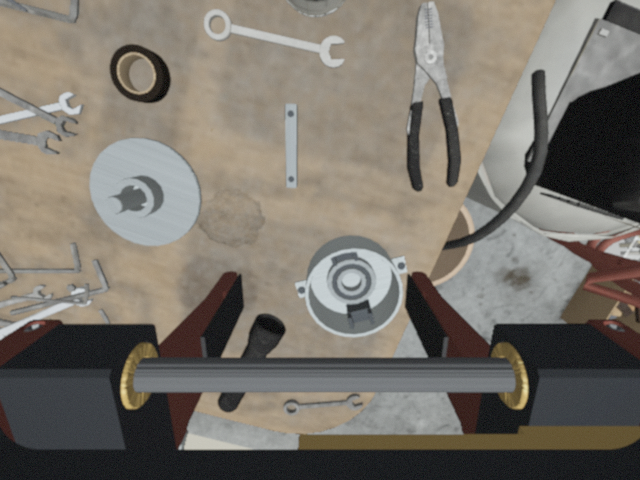

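The wrist view shows the bar at (291,145), the tin at (350,285) with foot holes near (300,289) and (402,265), and the lids at (145,192). I'll now refine the tin's centre and yaw by combining the cameras.

```bash
cat >> h.py <<'E'
from scipy.optimize import minimize
from scipy.ndimage import map_coordinates
def fitcircle(C,c0,rz,span=8):
    g=cv2.GaussianBlur(cv2.cvtColor(C[3],cv2.COLOR_RGB2GRAY).astype(np.float32),(0,0),1.2)
    G=np.hypot(cv2.Sobel(g,-1,1,0),cv2.Sobel(g,-1,0,1)); a=np.linspace(0,2*np.pi,240)
    def f(p):
        s=0
        for r,z in rz:
            q=proj(C,np.c_[p[0]+r*np.cos(a),p[1]+r*np.sin(a),0*a+z]); s-=np.minimum(map_coordinates(G,[q[:,1],q[:,0]],order=1),80).mean()
        return s
    gr=[(f((c0[0]+i,c0[1]+j)),c0[0]+i,c0[1]+j) for i in range(-span,span+1) for j in range(-span,span+1)]
    b=min(gr); r=minimize(f,b[1:],method="Nelder-Mead"); return r.x,r.fun,np.median([x[0] for x in gr])
E
python3 - <<'E'
from h import *
for n in ["wrist","scene","side"]:
    C=cam(n)
    print(n,"tin",fitcircle(C,(507,-299),[(55,50),(51,50)],14))
    print(n,"lid",fitcircle(C,(515,-58),[(62,11)],10))
    print(n,"stem top",fitcircle(C,(515,-58),[(9,71)],10))
    c=np.array([506,-299.])
    m=cams.cut_out(n,"tin")[0]; ys,xs=np.nonzero(m["pixels"])
    w=toz(C,np.c_[xs,ys],2)[:,:2]-c
    for s in (1,-1):
        d=w[:,1]*s; k=(np.hypot(*w.T)>60)&(d>0)&(np.hypot(*w.T)<76)
        if k.sum()>5: a=np.degrees(np.arctan2(w[k,1],w[k,0])); print(" foot",s,k.sum(),np.median(a))
C=cam("wrist"); print(toz(C,[[300,289],[402,265]],3)); C=cam("scene"); print(toz(C,[[317.8,343.7],[415.9,354.1]],3))
E
```

```text
wrist tin (array([ 492.84902873, -308.25975007]), np.float64(-145.36361694335938), np.float32(-70.700806))
wrist lid (array([518.58786815, -51.00318244]), np.float64(-64.41596221923828), np.float32(-16.27029))
wrist stem top (array([527.82379187, -63.6622243 ]), np.float64(-49.010066986083984), np.float32(-23.487635))
 foot 1 486 156.38554708880073
 foot -1 1127 -123.80099419407627
scene tin (array([ 490.41072208, -311.64920188]), np.float64(-145.25338745117188), np.float32(-59.17209))
scene lid (array([517.75276738, -54.05326066]), np.float64(-64.26309204101562), np.float32(-26.39176))
scene stem top (array([516.81817789, -55.17169595]), np.float64(-59.85125732421875), np.float32(-36.476814))Traceback (most recent call last):
  File "<stdin>", line 8, in <module>
IndexError: list index out of range
```

```bash
python3 - <<'E'
from h import *
for n in ["wrist","scene","side"]:
    C=cam(n)
    print(n,"tin",fitcircle(C,(494,-307),[(55,50),(51,50)],14))
    if n=="side":print(n,"lid",fitcircle(C,(518,-53),[(62,11)],10),fitcircle(C,(518,-53),[(9,71)],10))
    I=cv2.resize(C[3],None,fx=1,fy=1)
    cr={"wrist":(280,220,140,130),"scene":(300,280,140,130),"side":(250,260,140,130)}[n]
    x,y,w,h=cr; S=cv2.resize(I[y:y+h,x:x+w,::-1],None,fx=2,fy=2*1.0,interpolation=cv2.INTER_CUBIC)
    S=cv2.resize(S,(266,247)) if 0 else S
    L=globals().setdefault("L",[]); L.append(S)
M=np.hstack(L[:2]); cv2.imwrite("pics/tins.png",cv2.resize(M,(800,int(M.shape[0]*800/M.shape[1]))))
C=cam("wrist"); f=toz(C,[[300,289],[402,265]],3)[:,:2]; d=f[0]-f[1]; print(f,f.mean(0),np.hypot(*d),np.degrees(np.arctan2(d[1],d[0])))
C=cam("scene"); f=toz(C,[[317.8,343.7],[415.9,354.1]],3)[:,:2]; d=f[0]-f[1]; print(f,f.mean(0),np.hypot(*d),np.degrees(np.arctan2(d[1],d[0])))
E
```

```text
wrist tin (array([ 492.88700264, -308.44775614]), np.float64(-145.090087890625), np.float32(-78.81405))
scene tin (array([ 490.42733871, -311.66643305]), np.float64(-145.08114624023438), np.float32(-69.05235))
side tin (array([ 491.32816562, -309.59041107]), np.float64(-155.9898681640625), np.float32(-90.9476))
side lid (array([516.86160762, -51.30499641]), np.float64(-75.89700317382812), np.float32(-40.280827)) (array([516.98040616, -52.6984966 ]), np.float64(-75.93116760253906), np.float32(-52.87097))
[[ 456.15499873 -253.20735612]
 [ 526.51875136 -363.70628353]] [ 491.33687505 -308.45681983] 131.00026962994033 122.48825948059817
[[ 457.99109349 -257.48748928]
 [ 528.06709275 -365.40042856]] [ 493.02909312 -311.44395892] 128.6695307214626 122.99869928506419
```

View pics/tins.png

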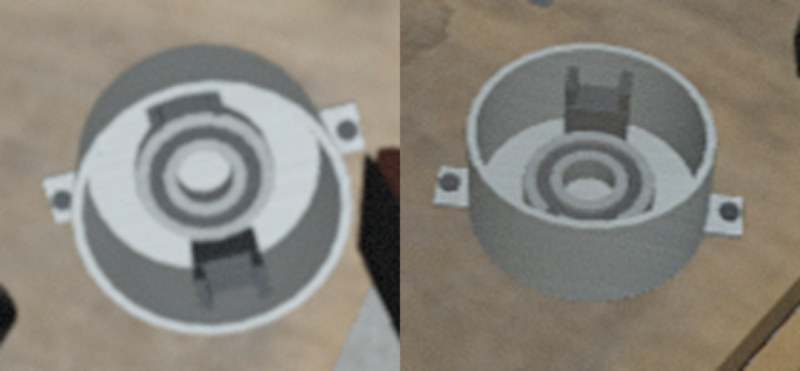

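Bar: centre (620.6, −193.7), yaw 16.7°, measured size 87×12 mm, which fits. Tin: (491.6, −309.8), x-axis yaw about 32.7°. Going for the bar.

Call:
move_arm --steps '[[[0.66, -0.37, 0], 0.28, 0], [[0.66, -0.37, 0], 0, 0], [[0.66, -0.37, 0], 0, 0], [[0.66, -0.37, 0], 0, 0], [[0, 0, 1], 0, 0], [[0, 0, 1], 0, 0], [[0, 0, 1], 0, 0], [[0, 0, 1], 0, 0], [[0, 0, 1], 0, 0], [[0, 0, 1], 0, 0], [[0, 0, 0], 0, 0], [[0, 0, 0], 0, 0]]'

```text
t: 7.57
ee_pos: [620.7, -194.5, 71.6]
orientation: [-3.108, -0.452, 0.004]
ft_force: [-0.4, -0.4, 0.7]
width: 87.9
grasp_force: 0.0
```

```bash
python3 - <<'E'
from h import *
o=ctrl.get_obs(); print(o["t"],o["ee_pos"].round(1),yaw(o))
C=cam("wrist","wrist2.png")
m=cams.cut_out("wrist","retaining_bar")
for k in m[:1]:
    ys,xs=np.nonzero(k["pixels"]); print(k["p"],k["rect"],cv2.minAreaRect(toz(C,np.c_[xs,ys],16)[:,:2].astype(np.float32)))
E
```

```text
7.5667 [ 620.7 -194.5   71.6] 16.55669792267765
0.98 [325.3, 248.0, 17.6, 125.4] ((622.4271850585938, -193.0220489501953), (89.23031616210938, 12.77491283416748), 16.143770217895508)
```

Call:
move_arm --steps '[[[0.05, -0.03, 1], 0, 0], [[0, 0, 1], 0, 0], [[0, 0, 0.5], 0, 0], [[0, 0, 0.2], 0, 0], [[0, 0, 0], 0, 0], [[0, 0, 0], 0, 1], [[0, 0, 0], 0, 1], [[0, 0, 0], 0, 1], [[0, 0, 0], 0, 1], [[0, 0, 0], 0, 1], [[0, 0, 0], 0, 1], [[0, 0, 0], 0, 1], [[0, 0, 0], 0, 1], [[0, 0, 0], 0, 1], [[0, 0, 0], 0, 1]]'

```text
t: 8.92
ee_pos: [622.5, -193.8, 5.1]
orientation: [-3.109, -0.452, 0.0]
ft_force: [-0.0, -0.9, 0.2]
width: 24.6
grasp_force: 0.0
```

Call:
move_arm --steps '[[[0, 0, 0], 0, 1], [[0, 0, 0], 0, 1], [[0, 0, 0], 0, 1], [[0, 0, 0], 0, 1], [[0, 0, 0], 0, 1], [[0, 0, 0], 0, 1]]'

```text
t: 9.42
ee_pos: [622.6, -193.8, 5.2]
orientation: [3.109, 0.452, 0.0]
ft_force: [0.3, -0.8, -1.3]
width: 11.7
grasp_force: 30.0
```

Call:
move_arm --steps '[[[0, 0, -0.5], 0, 1], [[0, 0, -1], 0, 1], [[0, 0, -1], 0, 1], [[0, 0, -1], 0, 1], [[0, 0, -1], 0, 1], [[0, 0, -0.5], 0, 1], [[-0.8, 0.37, 0], 0, 1], [[-0.8, 0.37, 0], 0, 1], [[-0.8, 0.37, 0], 0, 1], [[-0.8, 0.37, 0], 0, 1], [[-0.8, 0.37, 0], 0, 1], [[-0.8, 0.37, 0], 0, 1], [[-0.8, 0.37, 0], 0, 1], [[-0.75, 0.36, 0], 0, 1], [[0, 0, 0], -1, 1], [[0, 0, 0], -1, 1], [[0, 0, 0], -1, 1], [[0, 0, 0], -0.2, 1], [[0, 0, 0], 0, 1], [[0, 0, 0], 0, 1]]'

```text
t: 11.08
ee_pos: [491.3, -309.5, 130.2]
orientation: [-3.016, -0.877, 0.0]
ft_force: [-0.5, 0.2, -2.4]
width: 11.0
grasp_force: 30.0
```

```bash
python3 - <<'E'
from h import *
o=ctrl.get_obs(); print(o["t"],o["ee_pos"].round(1),yaw(o),o["width"])
C=cam("wrist","wrist3.png")
print(fitcircle(C,(492,-309),[(55,50),(51,50)],8))
I=C[3][:,:,::-1].copy()
def draw(P,col):
    cv2.polylines(I,[np.round(proj(C,P)).astype(int)],True,col,1)
a=np.linspace(0,6.28,90); c=np.array([491.6,-309.8])
for r in(55,51): draw(np.c_[c[0]+r*np.cos(a),c[1]+r*np.sin(a),0*a+50],(0,0,255))
t=np.radians(32.7); M=np.array([[np.cos(t),-np.sin(t)],[np.sin(t),np.cos(t)]])
for s in(1,-1):
    for q in ([[34,-10],[50,-10],[50,10],[34,10]],):
        p=(np.array(q)*[s,1])@M.T+c; draw(np.c_[p,[39]*4],(0,255,0))
    p=(np.array([[-8,56],[8,56],[8,70],[-8,70]])*[1,s])@M.T+c; draw(np.c_[p,[3]*4],(255,0,0))
cv2.imwrite("pics/ov3.png",cv2.resize(I[150:400,160:490],(792,600),interpolation=cv2.INTER_CUBIC))
E
```

```text
11.0833 [ 491.3 -309.5  130.2] 32.427176632763754 10.979103659887445
(array([ 491.67080417, -308.05770889]), np.float64(-128.92266845703125), np.float32(-78.5654))
```

View pics/ov3.png

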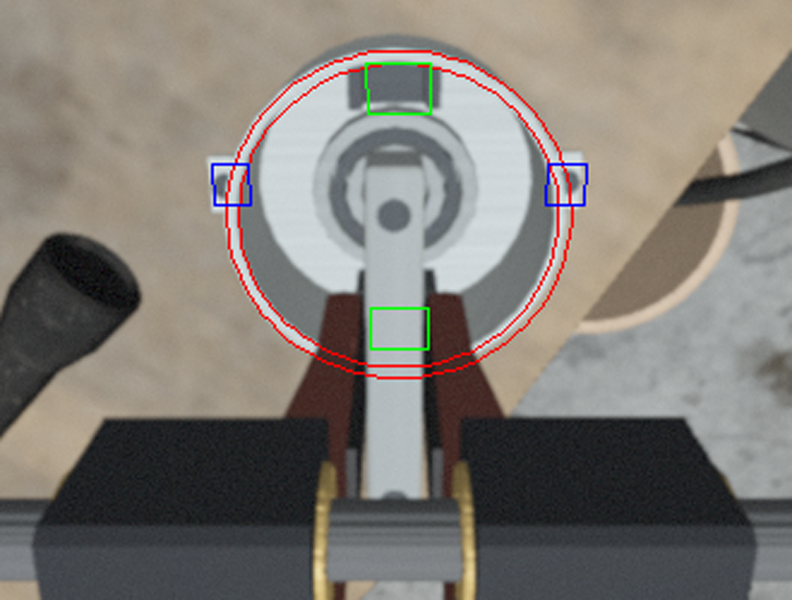

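The overlay matches: the saddle (348–440 px) and bearing are centred at about 394, the bar also lies centred at 395, and the feet sit symmetrically. Lowering.

Call:
move_arm --steps '[[[0, 0, 0.7], 0, 1], [[0, 0, 0.7], 0, 1], [[0, 0, 0.7], 0, 1], [[0, 0, 0.5], 0, 1], [[0, 0, 0.4], 0, 1], [[0, 0, 0.3], 0, 1], [[0, 0, 0.2], 0, 1], [[0, 0, 0.2], 0, 1], [[0, 0, 0.1], 0, 1], [[0, 0, 0.05], 0, 1], [[0, 0, 0], 0, 1], [[0, 0, 0], 0, 1]]'

```text
t: 12.13
ee_pos: [491.7, -309.9, 34.3]
orientation: [3.015, 0.88, 0.001]
ft_force: [-0.0, -0.8, -0.5]
width: 11.9
grasp_force: 30.0
```

Call:
move_arm --steps '[[[0, 0, 0.04], 0, 1], [[0, 0, 0.04], 0, 1], [[0, 0, 0], 0, 1], [[0, 0, 0], 0, 1]]'

```text
t: 12.47
ee_pos: [491.6, -309.8, 32.1]
orientation: [3.015, 0.88, 0.0]
ft_force: [-0.0, -0.7, -0.8]
width: 11.8
grasp_force: 30.0
```

Call:
move_arm --steps '[[[0, 0, 0.02], 0, 1], [[0, 0, 0.02], 0, 1], [[0, 0, 0], 0, 1], [[0, 0, 0], 0, 0.66], [[0, 0, 0], 0, 0.66], [[0, 0, 0], 0, 0.66], [[0, 0, 0], 0, 0.66], [[0, 0, 0], 0, 0.66], [[0, 0, 0], 0, 0.66]]'

```text
t: 13.22
ee_pos: [491.4, -309.6, 30.8]
orientation: [-3.016, -0.88, 0.0]
ft_force: [0.6, 0.0, -0.2]
width: 30.0
grasp_force: 0.0
```

Rise and check the bar.

Call:
move_arm --steps '[[[0, 0, -0.4], 0, 0.66], [[0, 0, -0.8], 0, 0.66], [[0, 0, -1], 0, 0.66], [[0, 0, -1], 0, 0.66], [[0, 0, -1], 0, 0.66], [[0, 0, -1], 0, 0.66], [[-1, 0, -1], 0, 0.4], [[-1, 0, -0.5], 0, 0], [[0, 0, 0], 0, 0]]'

```text
t: 13.97
ee_pos: [448.2, -338.9, 202.3]
orientation: [3.012, 0.877, 0.003]
ft_force: [0.2, -0.5, -0.0]
width: 46.3
grasp_force: 0.0
```

```bash
python3 - <<'E'
from h import *
o=ctrl.get_obs(); print(o["t"],o["ee_pos"].round(1),yaw(o),o["width"])
L=[]
for n,(x,y) in {"wrist":(250,170),"side":(250,260)}.items():
    C=cam(n); print(n,fitcircle(C,(492,-309),[(55,50),(51,50)],8)[0],fitcircle(C,(517,-52),[(62,11)],10)[0])
    L.append(cv2.resize(C[3][y:y+130,x:x+140,::-1],(400,371),interpolation=cv2.INTER_CUBIC))
    m=cams.cut_out(n,"retaining_bar")
    if m:
        ys,xs=np.nonzero(m[0]["pixels"]); print(m[0]["p"],m[0]["rect"],cv2.minAreaRect(toz(C,np.c_[xs,ys],43)[:,:2].astype(np.float32)))
cv2.imwrite("pics/seat.png",np.hstack(L))
E
```

```text
13.9667 [ 448.2 -338.9  202.3] 32.47048804876323 46.324463123683785
wrist [ 490.85552561 -308.37650936] [519.25739831 -50.59355014]
0.56 [322.9, 163.0, 15.9, 93.6] ((489.7984313964844, -308.7841491699219), (86.80066680908203, 12.310300827026367), 33.49530029296875)
side [ 491.3466094 -309.5930232] [517.23421318 -51.52437665]
0.61 [310.5, 313.8, 34.4, 45.0] ((490.68804931640625, -313.805419921875), (86.75929260253906, 18.62155532836914), 31.93166732788086)
```

View pics/seat.png

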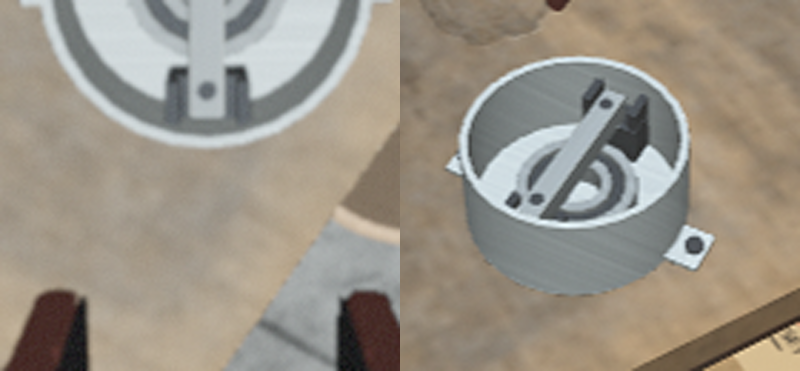

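The bar lies in both slots, centre (490, −309), yaw about 33°. Now to the lids.

Call:
move_arm --steps '[[[0.95, -0.91, 0], 0, 0], [[0.95, -0.91, 0], 0, 0], [[0.95, -0.91, 0], 0, 0], [[0.95, -0.91, 0], 0, 0], [[0.95, -0.91, 0], 0, 0], [[0.95, -0.91, 0], 0, 0], [[0.95, -0.91, 0], 0, 0], [[0.95, -0.91, 0], 0, 0], [[0.93, -0.92, 0], 0, 0], [[0, 0, 1], 0, 0], [[0, 0, 1], 0, 0], [[0, 0, 0.5], 0, 0], [[0, 0, 0], 0, 0], [[0, 0, 0], 0, 0]]'

```text
t: 15.33
ee_pos: [518.1, -48.2, 134.7]
orientation: [-3.014, -0.882, 0.004]
ft_force: [0.5, 0.2, 0.3]
width: 87.9
grasp_force: 0.0
```

```bash
python3 - <<'E'
from h import *
o=ctrl.get_obs(); print(o["t"],o["ee_pos"].round(1),yaw(o),o["width"],o["qpos"].round(2))
C=cam("wrist","w5.png"); I=C[3][:,:,::-1].copy()
r={}
for k,(rr,z) in {"plate":(62,11),"collar":(22,35),"stem":(9,71)}.items():
    p,f,b=fitcircle(C,(518,-52),[(rr,z)],6); print(k,p,f,b); a=np.linspace(0,6.28,90)
    cv2.polylines(I,[np.round(proj(C,np.c_[p[0]+rr*np.cos(a),p[1]+rr*np.sin(a),0*a+z])).astype(int)],True,(0,0,255),1)
cv2.imwrite("pics/ov5.png",I)
E
```

```text
15.3333 [518.1 -48.2 134.7] 32.60970068515069 87.90215096952123 [-0.12  0.4   1.92  0.    0.83  0.89]
plate [518.48412158 -50.35496298] -59.501102447509766 -19.125835
collar [522.7148072  -47.48385422] -41.434139251708984 -23.605751
stem [519.86216111 -49.63670421] -44.10367965698242 -19.011763
```

View pics/ov5.png

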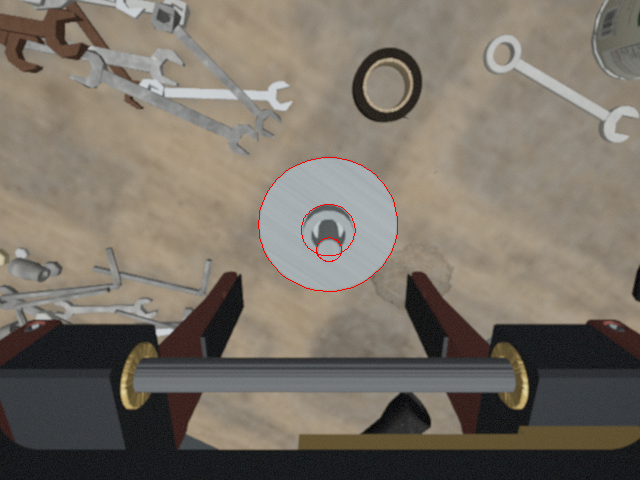

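The plate circle fits exactly (centre pixel 328,224), and stem and collar agree. Lid centre is about (518.6, −50.6). Descending to grip the stem just above the collar.

Call:
move_arm --steps '[[[-0.03, 0.09, 1], 0, 0], [[0, 0, 1], 0, 0], [[0, 0, 0.9], 0, 0], [[0, 0, 0.6], 0, 0], [[0, 0, 0.3], 0, 0.2], [[0, 0, 0], 0, 1], [[0, 0, 0], 0, 1], [[0, 0, 0], 0, 1], [[0, 0, 0], 0, 1], [[0, 0, 0], 0, 1], [[0, 0, 0], 0, 1], [[0, 0, 0], 0, 1], [[0, 0, 0], 0, 1], [[0, 0, 0], 0, 1], [[0, 0, 0], 0, 1], [[0, 0, 0], 0, 1], [[0, 0, 0], 0, 1], [[0, 0, 0], 0, 1], [[0, 0, 0], 0, 1]]'

```text
t: 16.97
ee_pos: [519.3, -51.3, 40.9]
orientation: [-3.016, -0.88, 0.0]
ft_force: [0.1, 1.5, 1.5]
width: 17.4
grasp_force: 30.0
```

Call:
move_arm --steps '[[[0, 0, -0.2], 0, 1], [[0, 0, -0.4], 0, 1], [[0, 0, -0.6], 0, 1], [[0, 0, -0.8], 0, 1], [[0, 0, -0.8], 0, 1], [[0, 0, -0.6], 0, 1], [[0, 0, -0.3], 0, 1], [[0, 0, -0.1], 0, 1], [[0, 0, 0], 0, 1]]'

```text
t: 17.72
ee_pos: [519.3, -51.4, 136.4]
orientation: [3.015, 0.88, 0.001]
ft_force: [0.5, -0.5, -4.9]
width: 17.3
grasp_force: 30.0
```

Call:
move_arm --steps '[[[-0.2, 0.25, 0], 0, 1], [[-0.4, 0.5, 0], 0, 1], [[-0.54, 0.675, 0], 0, 1], [[-0.54, 0.675, 0], 0, 1], [[-0.54, 0.675, 0], 0, 1], [[-0.54, 0.675, 0], 0, 1], [[-0.54, 0.675, 0], 0, 1], [[-0.54, 0.675, 0], 0, 1], [[-0.54, 0.675, 0], 0, 1], [[-0.54, 0.675, 0], 0, 1], [[-0.54, 0.675, 0], 0, 1], [[-0.54, 0.675, 0], 0, 1], [[-0.3, 0.4, 0], 0, 1], [[-0.18, 0.2, 0], 0, 1], [[0, 0, 0], 0, 1], [[0, 0, 0], 0, 1]]'

```text
t: 19.05
ee_pos: [491.2, -308.7, 135.3]
orientation: [-3.015, -0.879, 0.001]
ft_force: [-0.3, -0.0, -4.6]
width: 17.6
grasp_force: 30.0
```

```bash
python3 - <<'E'
from h import *
o=ctrl.get_obs(); print(o["t"],o["ee_pos"].round(1),yaw(o),o["width"],o["ft_force"])
z=o["ee_pos"][2]-41; L=[]
for n in ["wrist","scene","side"]:
    C=cam(n); p,f,b=fitcircle(C,(491,-309),[(62,z+11)],8); print(n,p,f,b)
    if n!="scene":
        I=C[3][:,:,::-1].copy(); a=np.linspace(0,6.28,90)
        q=proj(C,np.c_[p[0]+62*np.cos(a),p[1]+62*np.sin(a),0*a+z+11]); cv2.polylines(I,[np.round(q).astype(int)],True,(0,0,255),1)
        x,y=np.clip((q.mean(0)-[90,90]).astype(int),0,[460,300]); L.append(cv2.resize(I[y:y+180,x:x+180],(400,400)))
cv2.imwrite("pics/ov6.png",np.hstack(L))
E
```

```text
19.05 [ 491.2 -308.7  135.3] 32.520146896699636 17.60452017501657 [-2.82083632e-01 -1.02585683e-03 -4.55195604e+00]
wrist [ 489.93810731 -308.27519685] -50.88426971435547 -21.434202
scene [ 490.04887045 -310.06248181] -65.33158111572266 -28.906487
side [ 490.25642814 -306.72398095] -74.60206604003906 -44.09081
```

View pics/ov6.png

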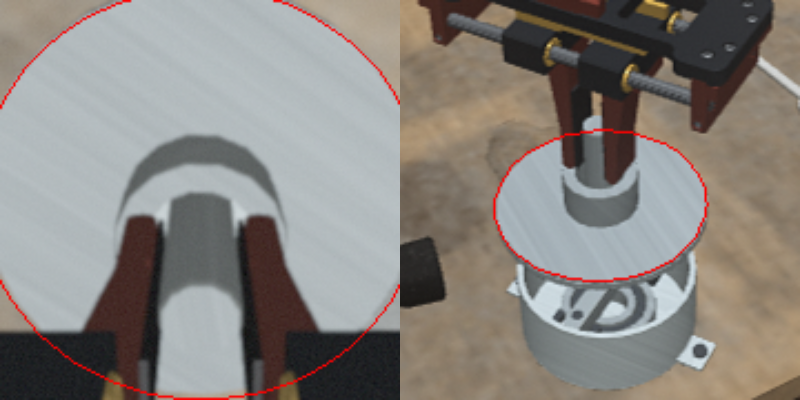

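Lid pair is level, the fit circles match, and the offset to the tin is about (−1, +1.5) mm. I'll make a small correction and lower gently.

Call:
move_arm --steps '[[[0, 0.05, 0.3], 0, 1], [[0, 0, 0.5], 0, 1], [[0, 0, 0.4], 0, 1], [[0, 0, 0.25], 0, 1], [[0, 0, 0.15], 0, 1], [[0, 0, 0.1], 0, 1], [[0, 0, 0.06], 0, 1], [[0, 0, 0], 0, 1], [[0, 0, 0], 0, 1]]'

```text
t: 19.95
ee_pos: [492.6, -310.4, 92.1]
orientation: [3.015, 0.88, 0.0]
ft_force: [-0.2, -0.4, -5.3]
width: 17.7
grasp_force: 30.0
```

Call:
move_arm --steps '[[[0, 0, 0.04], 0, 1], [[0, 0, 0.04], 0, 1], [[0, 0, 0.04], 0, 1], [[0, 0, 0], 0, 1], [[0, 0, 0], 0, 1]]'

```text
t: 20.37
ee_pos: [492.4, -310.2, 88.9]
orientation: [3.016, 0.881, -0.0]
ft_force: [-0.1, -0.3, -4.8]
width: 17.4
grasp_force: 30.0
```

Call:
move_arm --steps '[[[0, 0, 0.03], 0, 1], [[0, 0, 0.03], 0, 1], [[0, 0, 0.03], 0, 1], [[0, 0, 0], 0, 1], [[0, 0, 0], 0, 1]]'

```text
t: 20.78
ee_pos: [492.3, -310.2, 86.6]
orientation: [-3.016, -0.881, 0.0]
ft_force: [0.4, -0.2, -4.7]
width: 17.3
grasp_force: 30.0
```

Call:
move_arm --steps '[[[0, 0, 0.02], 0, 1], [[0, 0, 0.02], 0, 1], [[0, 0, 0.01], 0, 1], [[0, 0, 0], 0, 1], [[0, 0, 0], 0, 1]]'

```text
t: 21.2
ee_pos: [492.5, -310.3, 85.9]
orientation: [3.015, 0.88, 0.0]
ft_force: [-2.8, 1.4, 3.8]
width: 17.6
grasp_force: 30.0
```

Call:
move_arm --steps '[[[0, 0, 0], 0, 0.7], [[0, 0, 0], 0, 0.5], [[0, 0, 0], 0, 0], [[0, 0, 0], 0, 0], [[0, 0, 0], 0, 0], [[0, 0, 0], 0, 0], [[0, 0, 0], 0, 0], [[0, 0, 0], 0, 0], [[0, 0, 0], 0, 0], [[0, 0, 0], 0, 0]]'

```text
t: 22.03
ee_pos: [492.4, -310.3, 85.4]
orientation: [3.016, 0.881, -0.0]
ft_force: [-0.4, -0.4, 0.1]
width: 80.3
grasp_force: 0.0
```

```bash
python3 - <<'E'
from h import *
o=ctrl.get_obs(); print(o["t"],o["ee_pos"].round(1),yaw(o),o["width"],o["ft_force"])
L=[]
for n in ["wrist","scene","side"]:
    C=cam(n)
    for z in (52,56,60): p,f,b=fitcircle(C,(491,-309),[(62,z)],8); print(n,z,p,f,b)
    print(" collar",fitcircle(C,(491,-309),[(22,80)],6)," stem",fitcircle(C,(491,-309),[(9,116)],6))
    if n!="wrist": q=proj(C,[491,-309,60])[0].astype(int)-[70,90]; L.append(cv2.resize(C[3][q[1]:q[1]+150,q[0]:q[0]+140,::-1],(400,429),interpolation=cv2.INTER_CUBIC))
cv2.imwrite("pics/home.png",np.hstack(L))
E
```

```text
22.0333 [ 492.4 -310.3   85.4] 32.55316081143928 80.29998186632126 [-0.40395786 -0.3796141   0.13592426]
wrist 52 [ 490.80299594 -309.79445197] -54.00379943847656 -18.675924
wrist 56 [ 491.3434908  -309.71925733] -44.330482482910156 -20.48538
wrist 60 [ 491.65360016 -310.01284026] -39.894893646240234 -21.21143
 collar (array([ 496.97049931, -305.26907578]), np.float64(-41.973995208740234), np.float32(-20.92931))  stem (array([ 508.80606669, -300.74349741]), np.float64(-50.496299743652344), np.float32(-14.304719))
scene 52 [ 494.13155949 -310.07242964] -61.04445266723633 -33.144638
scene 56 [ 491.36444866 -312.17286004] -59.27222442626953 -30.673597
scene 60 [ 488.23797656 -314.0615325 ] -55.90043640136719 -27.338493
 collar (array([ 490.66310804, -302.85023504]), np.float64(-44.19429016113281), np.float32(-35.9976))  stem (array([ 488.90144397, -312.0291578 ]), np.float64(-60.176368713378906), np.float32(-31.832624))
side 52 [ 492.24377905 -306.49811532] -73.06941223144531 -39.864784
side 56 [ 491.14466603 -308.76620799] -72.88365936279297 -40.44392
side 60 [ 489.69913487 -312.26446565] -72.17314147949219 -39.06463
 collar (array([ 509.00752031, -304.60052082]), np.float64(-63.98447036743164), np.float32(-47.03349))  stem (array([ 492.31176329, -311.51824819]), np.float64(-66.57748413085938), np.float32(-50.719498))
```

View pics/home.png

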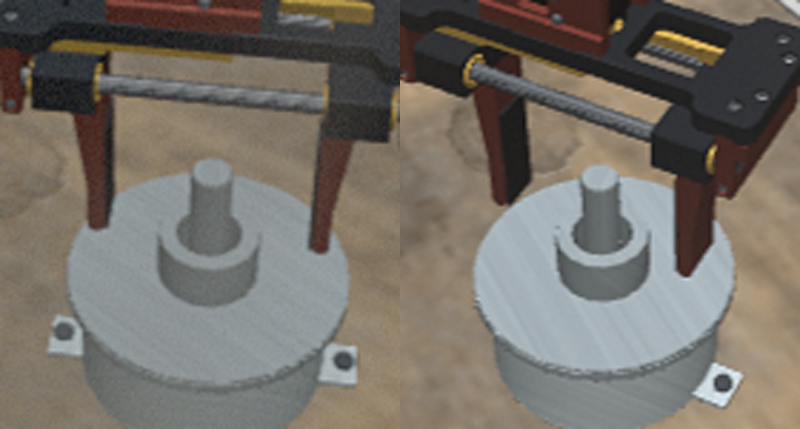

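The side views show the lid home and level on the rim: plate fits at z 56, centre within 1 mm of the tin's. Now gripping the collar.

Call:
move_arm --steps '[[[-0.02, -0.04, 0.3], 0, 0], [[0, 0, 0.4], 0, 0], [[0, 0, 0.2], 0, 0.1], [[0, 0, 0.04], 0, 0.2], [[0, 0, 0], 0, 0.4], [[0, 0, 0], 0, 0.4], [[0, 0, 0], 0, 0.4], [[0, 0, 0], 0, 0.45], [[0, 0, 0], 0, 0.47], [[0, 0, 0], 0, 0.49], [[0, 0, 0], 0, 0.5], [[0, 0, 0], 0, 0.51]]'

```text
t: 23.18
ee_pos: [491.8, -310.0, 62.2]
orientation: [3.015, 0.88, 0.001]
ft_force: [-0.4, -1.0, 1.5]
width: 43.8
grasp_force: 29.1
```

Call:
move_arm --steps '[[[0, 0, 0], 0, 0.52], [[0, 0, 0], 0, 0.54], [[0, 0, 0], 0, 0.6], [[0, 0, 0], 0, 1], [[0, 0, 0], 0, 1], [[0, 0, 0], 0, 1], [[0, 0, 0], 0, 1]]'

```text
t: 23.77
ee_pos: [491.8, -310.0, 62.2]
orientation: [3.015, 0.88, 0.001]
ft_force: [1.0, -2.0, 3.7]
width: 44.0
grasp_force: 30.0
```

Call:
move_arm --steps '[[[0, 0, -0.05], 0, 1], [[0, 0, -0.1], 0, 1], [[0, 0, -0.15], 0, 1], [[0, 0, -0.2], 0, 1], [[0, 0, -0.3], 0, 1], [[0, 0, 0], 0, 1]]'

```text
t: 24.27
ee_pos: [492.0, -310.0, 83.4]
orientation: [3.014, 0.88, 0.002]
ft_force: [1.0, 0.5, -1.6]
width: 43.7
grasp_force: 30.0
```

Call:
move_arm --steps '[[[0, 0, -0.2], 0, 1], [[0, 0, -0.3], 0, 1], [[0, 0, -0.4], 0, 1], [[0, 0, -0.5], 0, 1], [[0, 0, -0.5], 0, 1], [[0, 0, -0.5], 0, 1], [[0, 0, -0.4], 0, 1], [[0, 0, -0.25], 0, 1], [[0, 0, -0.1], 0, 1], [[0, 0, 0], 0, 1], [[0, 0, 0], 0, 1]]'

```text
t: 25.18
ee_pos: [491.2, -309.5, 160.5]
orientation: [-3.015, -0.88, 0.0]
ft_force: [-0.5, -0.6, -1.6]
width: 43.7
grasp_force: 30.0
```

```bash
python3 - <<'E'
from h import *
o=ctrl.get_obs(); print(o["t"],o["ee_pos"].round(1),yaw(o),o["width"],o["ft_force"],o["grasp_force"])
L=[]
for n in ["scene","side"]:
    C=cam(n)
    print(n,"inner",fitcircle(C,(491,-309),[(57,53)],6),"outer",fitcircle(C,(491,-309),[(62,156)],6))
    q=proj(C,[491,-309,100])[0].astype(int)-[85,105]; L.append(cv2.resize(C[3][q[1]:q[1]+200,q[0]:q[0]+170,::-1],(400,470),interpolation=cv2.INTER_CUBIC))
cv2.imwrite("pics/end.png",np.hstack(L))
E
```

```text
25.1833 [ 491.2 -309.5  160.5] 32.55282792198405 43.68463486870339 [-0.50124616 -0.56762381 -1.58605524] 29.999618232250214
scene inner (array([ 489.81055657, -312.52401662]), np.float64(-66.03339385986328), np.float32(-31.58902)) outer (array([ 488.66812995, -312.43284659]), np.float64(-61.64453887939453), np.float32(-27.68656))
side inner (array([ 489.81592405, -311.60851781]), np.float64(-67.54619598388672), np.float32(-44.654415)) outer (array([ 488.96481804, -311.23610873]), np.float64(-73.19829559326172), np.float32(-43.441162))
```

View pics/end.png

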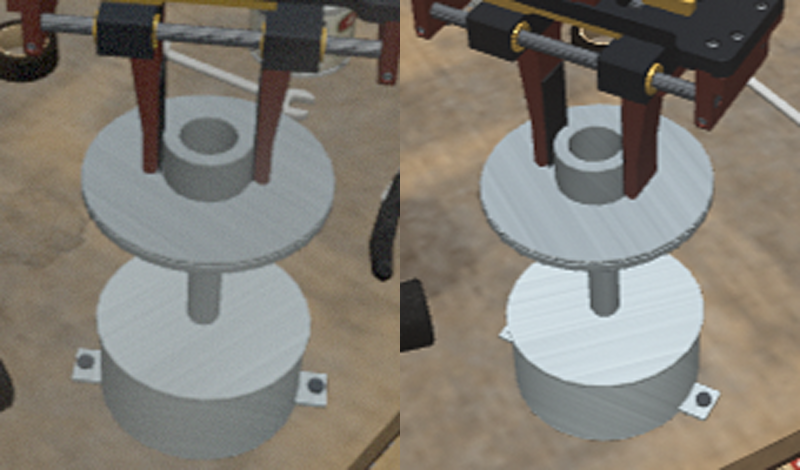

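The outer lid is held level about 98 mm up, and the inner lid sits flat and home in the tin. Handing in.

```bash
python3 -c "
from h import *
print(ctrl.close_job())"
```

```text
the job is handed in; nothing more can be done
None
```

I handed the job in at about 25 s: the bar lies in both slots, the inner lid is home on the tin, the outer lid is held level about 98 mm above where it sat, and the arm never went near the pliers, spanner or tape.

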